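# Build the sieve stack on the shaker

## Task

Set up the sieve shaker for a particle-size run: working upwards from the receiver pan on the shaker, one piece at a time, nest the fine sieve (blue), then the medium (yellow), then the coarse (red), and close the stack with the cover, each piece sitting level and fully home in the one below. Let go of everything, and leave the sample vials standing where they are.

Things in the scene. Friction and masses are not known exactly. Their poses are not given: they have to be found in the camera images.
- shaker: White sieve shaker, fixed, 116 x 112 mm, grey panel with black dial at its front (-x side at yaw 0). On top black bellows and an aluminium table 94 mm wide, on which the open steel receiver pan is clamped: 60 mm outer diameter, 51 mm bore, 20 mm deep, rim 96 mm above the bench (the highest point). Origin: centre of the underside, straight below the pan's centre; z up.
- pan_rim (a point): Centre of the receiver pan's top rim. A spigot (of sieve or cover) nests in the bore of the pan or sieve below with 1.8 mm play all round, its taper centring it, until the frame's lower edge rests on the rim: the origin is then 10 mm below that rim, so 10 mm below this point for a sieve on the pan, and 26 mm above the origin of the sieve below for the others.
- sieve_fine: Fine sieve: blue plastic frame, close brass gauze that looks like a solid disc. 60 mm diameter frame, 26 mm tall (10 to 36 mm above the origin), open top with 51 mm bore, 4.5 mm wall; below it a steel spigot 10 mm tall, tapering from 47 to 40 mm diameter, on which it stands. 80 g. Origin: centre of the spigot's underside; z up along the axis. Grip across the frame from above.
- sieve_medium: Medium sieve: yellow plastic frame, steel gauze of 2 mm openings. 60 mm diameter frame, 26 mm tall (10 to 36 mm above the origin), open top with 51 mm bore, 4.5 mm wall; below it a steel spigot 10 mm tall, tapering from 47 to 40 mm diameter, on which it stands. 80 g. Origin: centre of the spigot's underside; z up along the axis. Grip across the frame from above.
- sieve_coarse: Coarse sieve: red plastic frame, steel gauze of 4 mm openings. 60 mm diameter frame, 26 mm tall (10 to 36 mm above the origin), open top with 51 mm bore, 4.5 mm wall; below it a steel spigot 10 mm tall, tapering from 47 to 40 mm diameter, on which it stands. 80 g. Origin: centre of the spigot's underside; z up along the axis. Grip across the frame from above.
- cover: Cover: bright steel disc with a black knob, no mesh. Spigot 10 mm tall as on the sieves, disc 60 mm diameter from 10 to 15 mm above the origin, round knob 19 mm diameter from 15 to 38 mm. 70 g. Origin: centre of the spigot's underside; z up. Grip the knob from above.
- vial_red: Sample vial with red cap, 23 mm diameter, 51 mm tall, standing on the bench among the sieves, a bystander. Origin: centre of its underside; z up.
- vial_green: Sample vial with green cap, 23 mm diameter, 51 mm tall, standing on the bench among the sieves, a bystander. Origin: centre of its underside; z up.
- vial_yellow: Sample vial with yellow cap, 23 mm diameter, 51 mm tall, standing on the bench among the sieves, a bystander. Origin: centre of its underside; z up.
Mind the look-alikes: they are no part of the job. Leave any green or turquoise look-alike of the sieve_coarse alone.

How it is judged:
On the way, in this order (a step that is already met when the one before it is completed fails the run):
1. the blue fine sieve is seated on the receiver pan and let go (horizontal distance between sieve_fine and pan_rim below 0.005 m and z of sieve_fine in the frame of pan_rim between -0.013 and -0.007 m and angle between sieve_fine's own z axis and vertical below 0.07 rad and contact force between sieve_fine and the fingers below 0.05 N), for 0.2 s.
2. the yellow medium sieve is seated on the fine sieve and let go (horizontal distance between sieve_medium and sieve_fine below 0.005 m and z of sieve_medium in the frame of sieve_fine between 0.023 and 0.029 m and angle between sieve_medium's own z axis and vertical below 0.07 rad and contact force between sieve_medium and the fingers below 0.05 N), for 0.2 s.
3. the red coarse sieve is seated on the medium sieve and let go (horizontal distance between sieve_coarse and sieve_medium below 0.005 m and z of sieve_coarse in the frame of sieve_medium between 0.023 and 0.029 m and angle between sieve_coarse's own z axis and vertical below 0.07 rad and contact force between sieve_coarse and the fingers below 0.05 N), for 0.2 s.
4. the cover is seated on the coarse sieve and let go (horizontal distance between cover and sieve_coarse below 0.005 m and z of cover in the frame of sieve_coarse between 0.023 and 0.029 m and angle between cover's own z axis and vertical below 0.07 rad and contact force between cover and the fingers below 0.05 N), for 0.2 s.
At the end, for the whole second after the job is handed in: Each piece is nested in the one below (pan, fine, medium, coarse, cover): its axis within 5 mm of that piece's, its height within 3 mm of fully home (origin 10 mm below the rim it sits on), tilted less than 0.07 rad, at rest and not touched by the fingers (all of step 1 and all of step 2 and all of step 3 and all of step 4 and linear speed of each of sieve_fine, sieve_medium, sieve_coarse, cover below 0.02 m/s).
It fails at once if the red-capped vial is knocked over or pushed more than 30 mm from its place (distance of vial_red from where it was at the start of the episode above 0.03 m or angle between vial_red's own z axis and vertical above 0.5 rad).
It fails at once if the green-capped vial is knocked over or pushed more than 30 mm from its place (distance of vial_green from where it was at the start of the episode above 0.03 m or angle between vial_green's own z axis and vertical above 0.5 rad).
It fails at once if the yellow-capped vial is knocked over or pushed more than 30 mm from its place (distance of vial_yellow from where it was at the start of the episode above 0.03 m or angle between vial_yellow's own z axis and vertical above 0.5 rad).
It also fails if it takes over 96 s, if anything falls off the work surface, if the arm or the gripper's body presses on something with over 40 N, if the wrist force passes 120 N, or if a joint passes its speed limit or range.

## Robot

A 6-joint arm with a two-finger parallel gripper is mounted at the origin on a cart in front of the work surface, level with it; the furniture and walls round the work are solid. World frame = base frame: x ahead of the robot, y to its left, z up, the work surface at z = 0. Lengths are in m, angles in rad, forces in N, time in s.
With the tool pointing down it reaches from about 0.25 to 0.775 m from the base axis. Payload 4 kg.
Tool frame: the origin (TCP) lies midway between the tips of the shut fingers; the grasp point (between the pads) lies grip_point_offset behind it (grip_point_offset is the distance from the TCP to the grasp point, in m); z points along the fingers, y is the line along which they close (so a half turn about z gives the same grasp; the last joint's range is limited). The gripper opens to 94 mm and grips with 3 to 60 N. Pads are 16 mm wide; open, the fingers measure 119 mm over their backs; the gripper's body (75 mm by 177 mm) begins 78 mm behind the grasp point.
Start: joints at [1.179, 0.087, 1.371, -0, 1.684, -0.103], TCP at [0.157, 0.527, 0.206] pointing down, gripper open.
Joint ranges: [-3.1, 3.1], [-0.76, 2.03], [0.27, 2.55], [-1.08, 4.22], [0.17, 2.65], [-2.57, 2.57]. Speed limits (rad/s): [2.79, 2.79, 3.14, 3.14, 3.14, 3.14].

## Interface

Orientations are given as [roll, pitch, yaw] about the fixed x, y, z axes, in that order (R = Rz(yaw) Ry(pitch) Rx(roll)).
In Python, from bench import * gives the robot as it stands. The module is installed in compiled form; this text tells all that it offers.
- The arm moves only by the tool apply_moves, never from a script. Its argument "commands" is a list of rows, each a list of 7 numbers: the turn, a rotation vector about the world's x, y, z in rad, then the shift along the world's x, y, z in m, then the opening in per cent of the stroke, from 0 (shut) to 100 (fully open). In form: [[ax, ay, az, x, y, z, jaw], ...]. A call has exactly 5 rows; each row is the pose to reach, as a shift and turn from the pose commanded when the call began; what a row does not reach only later rows make up. A row lasts 1/10 s, in which the tool goes at most 50 mm and 8.59 degrees, less where a joint would pass 70% of its speed; a pose out of reach is approached as far as the arm can. A call with a gripper value outside its range is refused whole. The fingers move at their own pace and stop on an object; the grip force is fixed at half the most. Time passes only in rows, so rows that repeat a pose let the fingers close, or fill a call up. It gives the time, the measured TCP pose, the force, the opening and the grip force at its end, in the units of the state.
- get_obs(): the state, without advancing time (a new reading comes with each control period).
- snapshot(name): name is "scene" or "side" or "wrist"; returns a dict with "pixels" (420x560x3 uint8, red, green, blue), "vertical_fov" (degrees; the focal length in pixels is half the picture's height over the tangent of half this angle, whatever the lens; pixels are square), "cx", "cy" (the principal point, pixels), "rvec" (rotation vector, rad) and "tvec" (3), from world to camera coordinates, as OpenCV has them. Camera axes: x right, y down, z forward; pixel columns grow to the right and rows downward; lengths in m; the calibration is good to about 2 mm. A picture is of the moment at which its call begins. There is no depth.
- close_job(): hands the job in; it is judged then, once.
Trained networks look in the newest picture that a camera, given by its name, has taken for a name from the list of things; names that differ only in an ending like _2 or _b are one class to them, and where a whole thing is asked for, a point or a joint stands for the part that bears it (a point fixed in the world has none). Each returns a list of dicts, best first, with "score" (0 to 1); they miss things now and then, are a little off and sometimes report something else, mostly with a low value. They report only what shows in the picture. A call takes as long as a camera call. They do not tell look-alikes from the thing itself.
- masks_of(camera, query): "mask" (420x560 bool, what is visible of it) and "extent" ([left, top, right, bottom] in pixels, round what is visible of it).
- place_of(camera, query): "pixel" ([column, row] in pixels: a listed point, or the origin of a listed thing).
The state is a dict: "time": time; "joint_positions": joint angles; "qvel": joint speeds; "joint_torque": joint torques, N m; "tool_pos": TCP position; "ee_rot": TCP orientation; "wrist_force": force on the tool from outside, world axes, zero at the start; "wrist_torque": the same for the moment, N m; "width": finger opening in m; "finger_force": force on a finger pad.
Only numpy, scipy, OpenCV 4.12 (cv2) and the standard library are available. Lean on these libraries where they do the work, as an engineer would, in place of code of your own. Each camera call takes 0.05 s, during which the arm holds its last target. There are 200 camera calls.

## Working session

There is one attempt and no reset: what is moved stays moved. The work goes in short steps, Python scripts to look and compute and a tool call to move; the robot and the scene stay as the last step left them, time stands still between calls to the robot, and variables do not carry over. Pictures are saved under pics/ and viewed, at most 16 in all, crops included, and the job is handed in when it is done.

Besides the shell and the picture viewer there is one more tool, called after ">>>" by a JSON object that holds its "op" and its "data". apply_moves: Moves the arm, as the interface text tells. Its arguments: {"type":"object","properties":{"commands":{"type":"array"}},"required":["commands"]}

```bash
mkdir -p pics; cat > h.py <<'E'
from bench import *
import numpy as np, cv2
def cam(s):
    R=cv2.Rodrigues(np.array(s["rvec"],float))[0]; t=np.array(s["tvec"],float).ravel()
    f=210/np.tan(np.radians(s["vertical_fov"])/2)
    return R,t,f,s["cx"],s["cy"]
def ray(s,px):
    R,t,f,cx,cy=cam(s); d=R.T@np.array([(px[0]-cx)/f,(px[1]-cy)/f,1]); return -R.T@t,d
def atz(s,px,z):
    o,d=ray(s,px); return o+d*(z-o[2])/d[2]
def proj(s,P):
    R,t,f,cx,cy=cam(s); c=R@np.array(P)+t; return np.array([cx+f*c[0]/c[2],cy+f*c[1]/c[2]])
def save(s,n): cv2.imwrite("pics/"+n+".png",np.ascontiguousarray(s["pixels"][:,:,::-1]))
NAMES=["shaker","pan_rim","sieve_fine","sieve_medium","sieve_coarse","cover","vial_red","vial_green","vial_yellow"]
E
python3 - <<'E'
from h import *
o=get_obs(); print({k:np.round(v,3) for k,v in o.items()})
for c in ["scene","side","wrist"]:
    s=snapshot(c); save(s,c+"0"); print(c,np.round(cam(s)[1],2),s["vertical_fov"],-cam(s)[0].T@cam(s)[1])
    for n in NAMES:
        z=0.096 if n=="pan_rim" else 0
        print(n,[(np.round(d["pixel"]).tolist(),round(d["score"],2),np.round(atz(s,d["pixel"],z),3)[:2].tolist()) for d in place_of(c,n)])
E
```

```text
{'time': np.float64(0.0), 'joint_positions': array([ 1.179,  0.088,  1.372,  0.   ,  1.684, -0.103]), 'qvel': array([ 0.   , -0.   ,  0.001,  0.   , -0.002,  0.002]), 'joint_torque': array([-1.0000e-03, -3.4019e+01, -3.0242e+01,  7.2000e-02,  3.3000e-02,
       -0.0000e+00]), 'tool_pos': array([0.156, 0.527, 0.204]), 'ee_rot': array([-3.139, -0.   ,  2.853]), 'wrist_force': array([ 0.031,  0.147, -1.467]), 'wrist_torque': array([-0.041,  0.012,  0.016]), 'finger_force': np.float64(0.0), 'width': np.float64(0.094)}
scene [-0.22  0.44  0.52] 56.23001954183915 [ 0.11236934 -0.20607588  0.67061032]
shaker []
pan_rim [([329.0, 188.0], 0.97, [0.623, 0.317])]
sieve_fine [([273.0, 286.0], 0.62, [0.395, 0.218]), ([275.0, 215.0], 0.34, [0.523, 0.399])]
sieve_medium [([330.0, 295.0], 0.55, [0.478, 0.133])]
sieve_coarse [([202.0, 208.0], 0.95, [0.384, 0.527]), ([240.0, 236.0], 0.9, [0.415, 0.385]), ([369.0, 253.0], 0.83, [0.628, 0.169]), ([316.0, 262.0], 0.6, [0.51, 0.218])]
cover [([278.0, 247.0], 0.58, [0.468, 0.305])]
vial_red [([316.0, 262.0], 0.55, [0.511, 0.219])]
vial_green [([241.0, 264.
[... 464 characters left out ...]
, 247.0], 0.64, [0.419, 0.396]), ([316.0, 193.0], 0.33, [0.757, 0.476])]
cover [([262.0, 260.0], 0.92, [0.471, 0.303]), ([258.0, 229.0], 0.62, [0.531, 0.412]), ([252.0, 295.0], 0.19, [0.392, 0.216])]
vial_red [([300.0, 273.0], 0.75, [0.512, 0.22])]
vial_green [([223.0, 276.0], 0.58, [0.374, 0.302]), ([263.0, 259.0], 0.33, [0.473, 0.304])]
vial_yellow [([258.0, 231.0], 0.75, [0.526, 0.406])]
wrist [-0.55 -0.02  0.39] 67.7746951039095 [0.09391114 0.54735307 0.38494769]
shaker []
pan_rim []
sieve_fine []
sieve_medium []
sieve_coarse [([333.0, 344.0], 0.81, [0.391, 0.534])]
cover []
vial_red []
vial_green [([183.0, 370.0], 0.6, [0.371, 0.315])]
vial_yellow [([181.0, 369.0], 0.37, [0.37, 0.313])]
```

View pics/scene0.png

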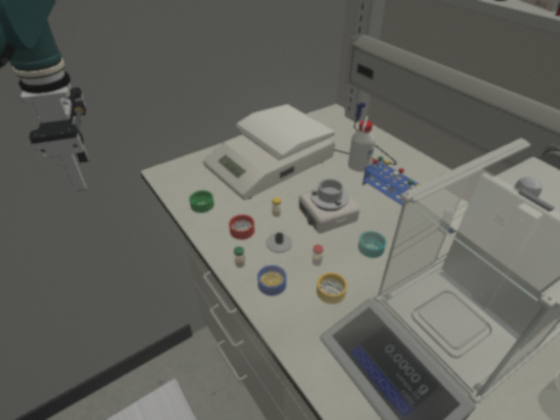

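View pics/side0.png

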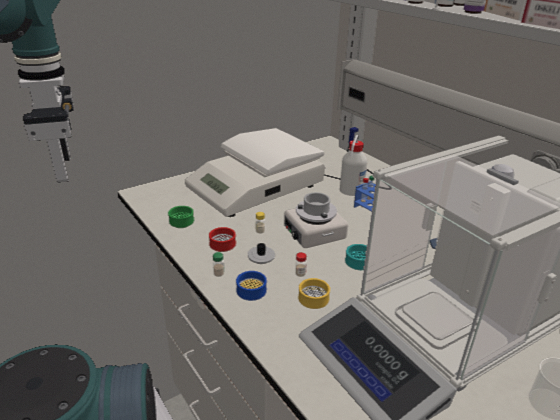

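The scene picture shows blue at (272,280), yellow (332,287), red (242,227), cover (279,242) and the pan at (330,190). The vials are at (239,256) green, (318,253) red and (277,205) yellow. The look-alikes are green (202,201) and turquoise (372,244). The side view agrees. Next I triangulate the objects and the obstacles.

```bash
cat >> h.py <<'E'
def tri(sa,pa,sb,pb):
    o1,d1=ray(sa,pa);o2,d2=ray(sb,pb); d1/=np.linalg.norm(d1);d2/=np.linalg.norm(d2)
    k=np.linalg.lstsq(np.c_[d1,-d2],o2-o1,rcond=None)[0]; a=o1+k[0]*d1;b=o2+k[1]*d2
    return (a+b)/2,np.linalg.norm(a-b)
E
python3 - <<'E'
from h import *
a=snapshot("scene");b=snapshot("side")
P={"glass base corner":((385,290),(363,295)),"keypad corner":((322,345),(302,328)),"pan rim":((331,184),(317,199)),"scale right corner":((262,186),(231,214)),
"glass top corner":((412,188),(372,173)),"bottle":((366,122),(357,143)),"blue rim":((272,273),(251.5,278)),"yellow rim":((332,282),(314,286)),"red rim":((242,221),(222.5,233)),"knob":((279.5,236),(262,248))}
for k,(p,q) in P.items(): print(k,np.round(tri(a,p,b,q),3) if 0 else [np.round(x,3) for x in tri(a,p,b,q)])
import cv2
for c,s in(("scene",a),("side",b)):
    for n in["sieve_fine","sieve_medium","sieve_coarse","cover","shaker"]:
        print(c,n,[(np.round(d["extent"]).tolist(),round(d["score"],2)) for d in masks_of(c,n)])
crop=np.hstack([a["pixels"][160:310,190:400],b["pixels"][170:320,160:370]])
cv2.imwrite("pics/crop.png",cv2.resize(crop[:,:,::-1],(800,286),interpolation=cv2.INTER_CUBIC))
E
```

```text
glass base corner [array([0.539, 0.057, 0.049]), np.float64(0.013)]
keypad corner [array([0.358, 0.019, 0.091]), np.float64(0.005)]
pan rim [array([0.646, 0.338, 0.083]), np.float64(0.003)]
scale right corner [array([ 0.548,  0.533, -0.016]), np.float64(0.044)]
glass top corner [array([0.519, 0.052, 0.309]), np.float64(0.022)]
bottle [array([0.859, 0.444, 0.135]), np.float64(0.001)]
blue rim [array([0.397, 0.225, 0.035]), np.float64(0.001)]
yellow rim [array([0.478, 0.133, 0.042]), np.float64(0.001)]
red rim [array([0.425, 0.391, 0.038]), np.float64(0.001)]
knob [array([0.476, 0.31 , 0.025]), np.float64(0.0)]
scene sieve_fine [([257.0, 266.0, 288.0, 298.0], 0.88)]
scene sieve_medium [([315.0, 275.0, 349.0, 307.0], 0.97)]
scene sieve_coarse [([356.0, 231.0, 390.0, 257.0], 0.83), ([191.0, 189.0, 214.0, 213.0], 0.75)]
scene cover [([268.0, 232.0, 292.0, 253.0], 0.78)]
scene shaker [([298.0, 174.0, 362.0, 234.0], 0.78), ([316.0, 274.0, 348.0, 302.0], 0.22)]
side sieve_fine [([237.0, 271.0, 269.0, 298.0], 0.75)]
side sieve_medium [([296.0, 277.0, 334.0, 309.0], 0.59)]
side sieve_coarse [([172.0, 209.0, 194.0, 228.0], 0.91), ([294.0, 252.0, 306.0, 278.0], 0.73), ([346.0, 241.0, 369.0, 272.0], 0.59), ([210.0, 229.0, 237.0, 250.0], 0.56)]
side cover [([249.0, 242.0, 276.0, 265.0], 0.72), ([296.0, 252.0, 305.0, 278.0], 0.57)]
side shaker [([284.0, 194.0, 348.0, 247.0], 0.77)]
```

View pics/crop.png

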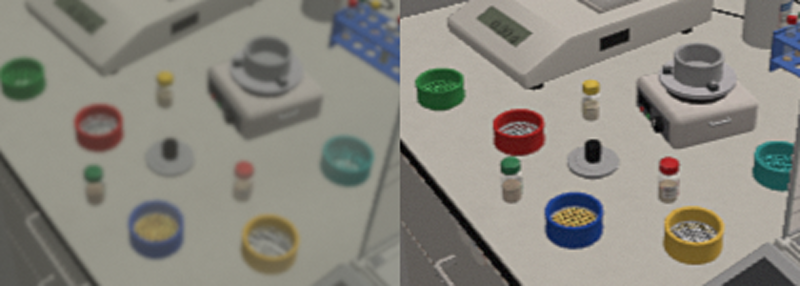

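>>> {"op": "apply_moves", "data": {"commands": [[0, 0, -0.14, 0.047, -0.06, 0, 100], [0, 0, -0.28, 0.095, -0.12, 0, 100], [0, 0, -0.42, 0.14, -0.18, 0, 100], [0, 0, -0.56, 0.19, -0.24, 0, 100], [0, 0, -0.7, 0.237, -0.305, 0, 100]]}}

```text
time: 2.6
tool_pos: [0.3116, 0.3288, 0.2057]
ee_rot: [3.141, 0.0, 2.148]
wrist_force: [0.8, -0.1, 0.0]
width: 0.0935
finger_force: 0.0
```

>>> {"op": "apply_moves", "data": {"commands": [[0, 0, -0.14, 0, 0, 0, 100], [0, 0, -0.28, 0, 0, 0, 100], [0, 0, -0.42, 0, 0, 0, 100], [0, 0, -0.56, 0, 0, 0, 100], [0, 0, -0.7, 0, 0, 0, 100]]}}

```text
time: 3.1
tool_pos: [0.3108, 0.3303, 0.2056]
ee_rot: [3.141, -0.0, 1.447]
wrist_force: [0.4, 0.1, -0.9]
width: 0.0938
finger_force: 0.0
```

```bash
python3 - <<'E'
from h import *
import bench
print([n for n in dir(bench) if n[0]!='_'], getattr(bench,'grip_point_offset',None))
o=get_obs(); print({k:np.round(o[k],3) for k in("tool_pos","ee_rot","width","joint_positions")})
s=snapshot("wrist"); save(s,"w1"); print("cam",-cam(s)[0].T@cam(s)[1],"tcp px",proj(s,o["tool_pos"]))
for n in NAMES: print(n,[(np.round(d["pixel"]).tolist(),round(d["score"],2),np.round(atz(s,d["pixel"],.096 if n=='pan_rim' else 0),3)[:2].tolist()) for d in place_of("wrist",n)])
E
```

```text
['IKError', 'close_job', 'get_obs', 'grip_point_offset', 'masks_of', 'place_of', 'snapshot'] 0.0188
{'tool_pos': array([0.311, 0.33 , 0.206]), 'ee_rot': array([ 3.141, -0.   ,  1.447]), 'width': np.float64(0.094), 'joint_positions': array([ 0.691, -0.13 ,  1.584, -0.   ,  1.688,  0.815])}
cam [0.31887593 0.39666081 0.385058  ] tcp px [283.04527872 246.15957452]
shaker [([542.0, 166.0], 0.81, [0.63, 0.319])]
pan_rim []
sieve_fine [([358.0, 264.0], 0.57, [0.396, 0.218])]
sieve_medium []
sieve_coarse [([372.0, 130.0], 0.84, [0.425, 0.388]), ([334.0, 3.0], 0.81, [0.392, 0.527])]
cover []
vial_red [([447.0, 256.0], 0.89, [0.514, 0.214])]
vial_green [([330.0, 195.0], 0.92, [0.368, 0.314])]
vial_yellow [([458.0, 105.0], 0.8, [0.527, 0.403]), ([544.0, 164.0], 0.23, [0.632, 0.321])]
```

View pics/w1.png

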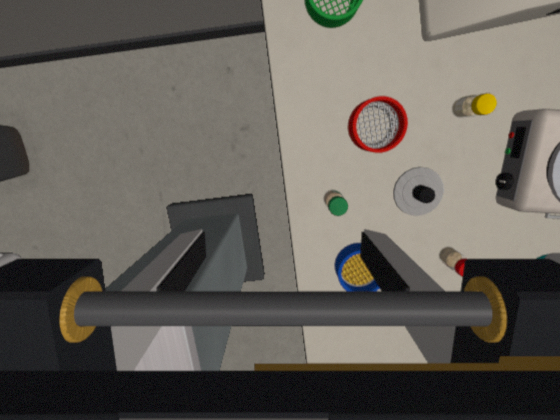

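The wrist view shows red at (378,124), the cover at (418,190), the green vial at (338,205), and blue partly hidden by a finger at (358,268). I'll fit the sieve silhouettes by colour.

```bash
cat >> h.py <<'E'
from scipy.optimize import least_squares
HUE={"sieve_fine":(105,130),"sieve_medium":(15,32),"sieve_coarse":(170,190)}
def cmask(s,hue,smin=120):
    h=cv2.cvtColor(np.ascontiguousarray(s["pixels"]),cv2.COLOR_RGB2HSV).astype(int)
    H=h[...,0]; ok=((H>=hue[0])&(H<=hue[1]))|((H+180>=hue[0])&(H+180<=hue[1]))
    return (ok&(h[...,1]>smin)&(h[...,2]>40)).astype(np.uint8)
def cen(p):
    m=cv2.moments(cv2.convexHull(np.asarray(p,np.float32).reshape(-1,1,2))); return np.array([m["m10"]/m["m00"],m["m01"]/m["m00"]]),m["m00"]
T=np.linspace(0,2*np.pi,60)
def fit(s,obs,guess,zs,r=.03):
    c,a=cen(obs)
    def pr(x): return cen([proj(s,(x[0]+r*np.cos(t),x[1]+r*np.sin(t),z)) for z in zs for t in T])
    q=least_squares(lambda x:pr(x)[0]-c,guess,diff_step=1e-3); return q.x,a/pr(q.x)[1]
def sieve(s,name,guess,zs=(.01,.036),smin=120):
    m=cmask(s,HUE[name],smin); g=proj(s,(*guess,np.mean(zs))); n,L,st,C=cv2.connectedComponentsWithStats(m)
    k=[i for i in range(1,n) if st[i,4]>40]
    i=min(k,key=lambda i:np.linalg.norm(C[i]-g)); ys,xs=np.nonzero(L==i); return fit(s,np.c_[xs,ys],guess,zs)
E
python3 - <<'E'
from h import *
G={"sieve_fine":(.396,.22),"sieve_medium":(.478,.137),"sieve_coarse":(.42,.39)}
for c in["scene","side","wrist"]:
    s=snapshot(c)
    for n,g in G.items():
        if c=="wrist" and n!="sieve_coarse": continue
        print(c,n,sieve(s,n,g,smin=80 if c=="scene" else 120))
    if c=="wrist":
        print("knob top",atz(s,(429,194),.038),"disc",atz(s,(418,190),.013))
E
```

```text
scene sieve_fine (array([ 0.42406609, -0.05581707]), 0.5923695919860278)
scene sieve_medium (array([0.48090487, 0.13464932]), 0.8743630309226902)
scene sieve_coarse (array([0.42228995, 0.38989444]), 0.8520680898943985)
side sieve_fine (array([0.39201448, 0.22110672]), 0.8786289769071123)
side sieve_medium (array([0.48016048, 0.13567802]), 0.904701599056619)
side sieve_coarse (array([0.42271291, 0.39190737]), 0.8987149564919317)
wrist sieve_coarse (array([0.42432021, 0.39272807]), 0.9494771917520689)
knob top [0.47460643 0.31100862 0.038     ] disc [0.47273346 0.31131351 0.013     ]
```

>>> {"op": "apply_moves", "data": {"commands": [[0, 0, 0, 0.03, -0.036, 0, 100], [0, 0, 0, 0.06, -0.072, 0, 100], [0, 0, 0, 0.083, -0.108, 0, 100], [0, 0, 0, 0.083, -0.108, -0.04, 100], [0, 0, 0, 0.083, -0.108, -0.07, 100]]}}

```text
time: 4.25
tool_pos: [0.3948, 0.2212, 0.1347]
ee_rot: [3.14, -0.001, 1.45]
wrist_force: [0.3, -0.3, -0.5]
width: 0.094
finger_force: 0.0
```

```bash
python3 - <<'E'
from h import *
o=get_obs(); print({k:np.round(o[k],4) for k in("tool_pos","ee_rot","width")})
s=snapshot("wrist"); save(s,"w2")
print(sieve(s,"sieve_fine",(.394,.221)))
print("pan",[(np.round(d["pixel"]).tolist(),round(d["score"],2),np.round(atz(s,d["pixel"],.096),3)) for d in place_of("wrist","pan_rim")])
E
```

```text
{'tool_pos': array([0.3948, 0.2212, 0.1347]), 'ee_rot': array([ 3.1405e+00, -6.0000e-04,  1.4497e+00]), 'width': np.float64(0.094)}
(array([0.39390558, 0.22168235]), 0.9394534228968027)
pan []
```

View pics/w2.png

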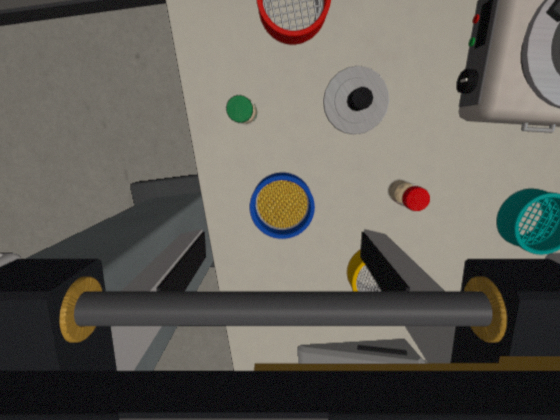

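The blue sieve is at (282,205), clear between the fingers, and the fit gives (0.394, 0.2217). I'll descend and grip.

>>> {"op": "apply_moves", "data": {"commands": [[0, 0, 0, 0, 0, -0.04, 100], [0, 0, 0, -0.001, 0, -0.08, 100], [0, 0, 0, -0.001, 0, -0.11, 100], [0, 0, 0, -0.001, 0, -0.123, 100], [0, 0, 0, -0.001, 0, -0.123, 0]]}}

```text
time: 4.85
tool_pos: [0.3921, 0.2224, 0.012]
ee_rot: [-3.14, 0.001, 1.453]
wrist_force: [0.4, 0.4, 1.4]
width: 0.0888
finger_force: 0.0
```

>>> {"op": "apply_moves", "data": {"commands": [[0, 0, 0, 0, 0, 0, 0], [0, 0, 0, 0, 0, 0, 0], [0, 0, 0, 0, 0, 0, 0], [0, 0, 0, 0, 0, 0.01, 0], [0, 0, 0, 0, 0, 0.03, 0]]}}

```text
time: 5.35
tool_pos: [0.3916, 0.2219, 0.0423]
ee_rot: [-3.139, 0.001, 1.453]
wrist_force: [-0.3, -0.6, -0.6]
width: 0.0597
finger_force: 30.0
```

>>> {"op": "apply_moves", "data": {"commands": [[0, 0, 0, 0, 0, 0.05, 0], [0, 0, 0, 0, 0, 0.1, 0], [0, 0, 0, 0.02, 0, 0.14, 0], [0, 0, 0, 0.05, 0.005, 0.158, 0], [0, 0, 0, 0.09, 0.01, 0.158, 0]]}}

```text
time: 5.85
tool_pos: [0.4852, 0.2335, 0.2075]
ee_rot: [3.132, -0.005, 1.454]
wrist_force: [0.2, -1.1, -0.3]
width: 0.0601
finger_force: 30.0
```

>>> {"op": "apply_moves", "data": {"commands": [[0, 0, 0, 0.04, 0.005, 0, 0], [0, 0, 0, 0.08, 0.01, 0, 0], [0, 0, 0, 0.11, 0.015, 0, 0], [0, 0, 0, 0.118, 0.018, 0, 0], [0, 0, 0, 0.118, 0.018, 0, 0]]}}

```text
time: 6.35
tool_pos: [0.6011, 0.2505, 0.2002]
ee_rot: [-3.141, 0.0, 1.453]
wrist_force: [-0.8, -0.4, -1.6]
width: 0.0599
finger_force: 30.0
```

```bash
python3 - <<'E'
from h import *
o=get_obs(); print({k:np.round(o[k],4) for k in("tool_pos","ee_rot","width")})
s=snapshot("wrist"); save(s,"w3")
for n,z in(("pan_rim",.096),("shaker",0)): print(n,[(np.round(d["pixel"]).tolist(),round(d["score"],2),np.round(atz(s,d["pixel"],z),3)) for d in place_of("wrist",n)])
for q in [(.623,.317),(.63,.32),(.64,.335)]: print(proj(s,(*q,.096)))
E
```

```text
{'tool_pos': array([0.6011, 0.2505, 0.2002]), 'ee_rot': array([-3.1405e+00,  3.0000e-04,  1.4525e+00]), 'width': np.float64(0.0599)}
pan_rim [([307.0, 119.0], 0.91, array([0.631, 0.326, 0.096]))]
shaker [([303.0, 126.0], 0.79, array([0.634, 0.322, 0.   ]))]
[298.88979134 130.98284543]
[306.44493961 126.53655777]
[316.17799624 107.42879906]
```

View pics/w3.png

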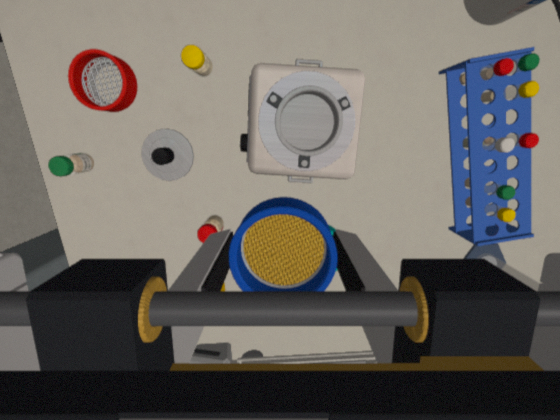

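Shown: the pan ring around (307,119), the held blue sieve at (283,252), and a test-tube rack on the right. I'll fit both circles.

```bash
cat >> h.py <<'E'
def hough(s,px,w,r0,r1,p2=25):
    x0,y0=int(px[0]-w),max(0,int(px[1]-w)); g=cv2.cvtColor(np.ascontiguousarray(s["pixels"]),cv2.COLOR_RGB2GRAY)[y0:y0+2*w,x0:x0+2*w]
    g=cv2.resize(g,None,fx=3,fy=3,interpolation=cv2.INTER_CUBIC)
    c=cv2.HoughCircles(g,cv2.HOUGH_GRADIENT,1,6,param1=80,param2=p2,minRadius=3*r0,maxRadius=3*r1)
    return [] if c is None else [((a-1)/3+x0,(b-1)/3+y0,r/3) for a,b,r in c[0][:6]]
E
python3 - <<'E'
from h import *
s=snapshot("wrist"); o=get_obs(); t=o["tool_pos"]
R,tt,f,cx,cy=cam(s); d=(R@np.array([.63,.325,.096])+tt)[2]; print("exp r out/in",f*.03/d,f*.0255/d)
for c in hough(s,(307,120),60,25,42): print(np.round(c,1),np.round(atz(s,c[:2],.096),4))
print("held",sieve(s,"sieve_fine",(t[0],t[1]),(t[2]-.002,t[2]+.024)))
E
```

```text
exp r out/in 34.11490037790334 28.99766532121784
[309.2 120.5  30.5] [0.6316 0.3249 0.096 ]
[307.2 121.2  27.5] [0.6298 0.3246 0.096 ]
[311.8 120.8  36.2] [0.6339 0.3244 0.096 ]
[311.2 117.8  28. ] [0.6336 0.327  0.096 ]
[308.2 118.5  32.4] [0.6309 0.3267 0.096 ]
[305.2 121.5  29.5] [0.628  0.3245 0.096 ]
held (array([0.60005736, 0.25489959]), 0.823028550880608)
```

>>> {"op": "apply_moves", "data": {"commands": [[0, 0, 0, 0.015, 0.035, 0, 0], [0, 0, 0, 0.03, 0.07, 0, 0], [0, 0, 0, 0.03, 0.075, -0.03, 0], [0, 0, 0, 0.03, 0.075, -0.07, 0], [0, 0, 0, 0.03, 0.075, -0.085, 0]]}}

```text
time: 7.05
tool_pos: [0.6276, 0.325, 0.1111]
ee_rot: [-3.135, 0.004, 1.454]
wrist_force: [0.1, -0.6, -1.8]
width: 0.06
finger_force: 30.0
```

```bash
python3 - <<'E'
from h import *
o=get_obs(); t=o["tool_pos"]; print(np.round(t,4),o["wrist_force"])
a=snapshot("side");b=snapshot("scene");w=snapshot("wrist")
print("side held",sieve(a,"sieve_fine",(t[0],t[1]),(t[2]-.002,t[2]+.024)))
crop=np.hstack([x["pixels"][r:r+70,c:c+70] for x,r,c in((a,160,280),(b,150,295))]+[w["pixels"][170:310,200:340][::2,::2]])
cv2.imwrite("pics/c4.png",cv2.resize(np.ascontiguousarray(crop[:,:,::-1]),(798,266),interpolation=cv2.INTER_CUBIC))
E
```

```text
[0.6276 0.325  0.1111] [ 0.12017774 -0.61470718 -1.77050925]
side held (array([0.62061447, 0.31471184]), 0.8277143308146758)
```

View pics/c4.png

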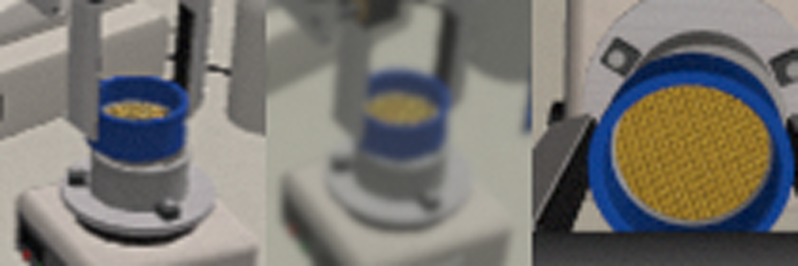

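>>> {"op": "apply_moves", "data": {"commands": [[0, 0, 0, 0, 0, 0, 0], [0, 0, 0, 0, 0, -0.005, 0], [0, 0, 0, 0, 0, -0.01, 0], [0, 0, 0, 0, 0, -0.015, 0], [0, 0, 0, 0, 0, -0.017, 0]]}}

```text
time: 7.7
tool_pos: [0.6315, 0.3256, 0.1032]
ee_rot: [3.138, -0.002, 1.453]
wrist_force: [-3.9, -2.2, 16.2]
width: 0.06
finger_force: 30.0
```

>>> {"op": "apply_moves", "data": {"commands": [[0, 0, 0, -0.001, -0.001, 0, 0], [0, 0, 0, -0.002, -0.001, 0, 0], [0, 0, 0, -0.003, -0.002, 0, 0], [0, 0, 0, -0.003, -0.002, 0, 0], [0, 0, 0, -0.003, -0.002, 0, 0]]}}

```text
time: 8.2
tool_pos: [0.6313, 0.3252, 0.1035]
ee_rot: [3.131, -0.007, 1.453]
wrist_force: [3.6, 2.3, 8.4]
width: 0.0598
finger_force: 30.0
```

```bash
python3 - <<'E'
from h import *
o=get_obs(); t=o["tool_pos"]; print(np.round(t,4),o["wrist_force"],o["wrist_torque"])
a=snapshot("side");w=snapshot("wrist")
crop=np.hstack([cv2.resize(x["pixels"][r:r+h,c:c+h],(400,400),interpolation=cv2.INTER_CUBIC) for x,r,c,h in((a,170,285,60),(w,130,220,160))])
cv2.imwrite("pics/c5.png",crop[:,:,::-1])
E
```

```text
[0.6313 0.3252 0.1035] [3.56087796 2.28170728 8.37006407] [ 0.39194221 -0.43114429 -0.05672886]
```

View pics/c5.png

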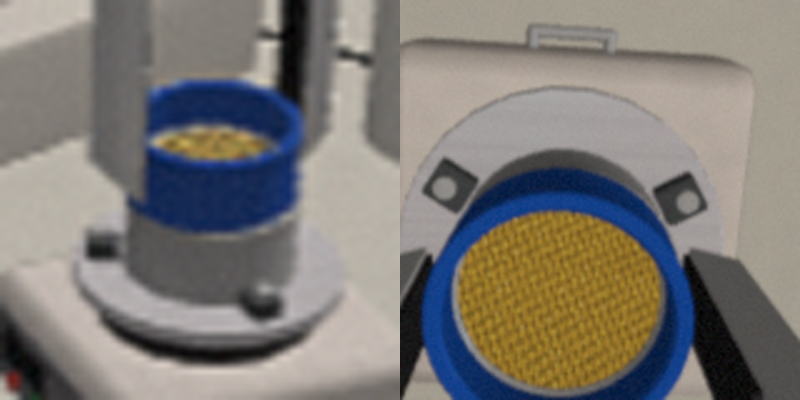

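>>> {"op": "apply_moves", "data": {"commands": [[0, 0, 0, 0.0015, 0.001, 0.003, 0], [0, 0, 0, 0.0015, 0.001, 0.003, 0], [0, 0, 0, 0.0015, 0.001, 0.003, 100], [0, 0, 0, 0.0015, 0.001, 0.003, 100], [0, 0, 0, 0.0015, 0.001, 0.003, 100]]}}

```text
time: 8.8
tool_pos: [0.6285, 0.324, 0.1001]
ee_rot: [-3.139, 0.001, 1.453]
wrist_force: [0.6, -0.3, -0.0]
width: 0.0805
finger_force: 0.0
```

>>> {"op": "apply_moves", "data": {"commands": [[0, 0, 0, 0, 0, 0.03, 100], [0, 0, 0, 0, 0, 0.07, 100], [0, 0, 0, 0, -0.03, 0.1, 100], [0, 0, 0, 0, -0.03, 0.1, 100], [0, 0, 0, 0, -0.03, 0.1, 100]]}}

```text
time: 9.3
tool_pos: [0.6295, 0.2941, 0.2019]
ee_rot: [3.141, -0.001, 1.452]
wrist_force: [0.2, -0.2, -0.3]
width: 0.0939
finger_force: 0.0
```

```bash
python3 - <<'E'
from h import *
o=get_obs(); t=o["tool_pos"]; print(np.round(t,4),o["wrist_force"])
a=snapshot("side");w=snapshot("wrist");b=snapshot("scene")
for n,s,m in(("side",a,120),("wrist",w,120),("scene",b,80)):
  for z in(.086,.091): print(n,z,sieve(s,"sieve_fine",(.631,.325),(z+.01,z+.036),m))
  print([np.round(p["pixel"],1) for p in place_of(n,"sieve_fine")], proj(s,(.631,.325,.086)))
crop=np.hstack([cv2.resize(x["pixels"][r:r+h,c:c+h],(400,400),interpolation=cv2.INTER_CUBIC) for x,r,c,h in((a,170,285,60),(w,100,200,160))])
cv2.imwrite("pics/c6.png",crop[:,:,::-1])
E
```

```text
[0.6295 0.2941 0.2019] [ 0.17766384 -0.22207929 -0.28469998]
side 0.086 (array([0.62804703, 0.32286334]), 0.8627484909990284)
side 0.091 (array([0.62212351, 0.31585347]), 0.8463195207224194)
[array([316., 203.])] [316.04715396 201.47197026]
wrist 0.086 (array([0.63055176, 0.32434858]), 0.9559239274234373)
wrist 0.091 (array([0.63067233, 0.32504572]), 0.9198115482182199)
[array([280.2, 172.9])] [281.82661364 172.55447155]
scene 0.086 (array([0.62803988, 0.32078196]), 0.7856038540359315)
scene 0.091 (array([0.62345357, 0.31609928]), 0.7716778239960026)
[array([326.7, 189.7])] [329.23063883 187.88741971]
```

View pics/c6.png

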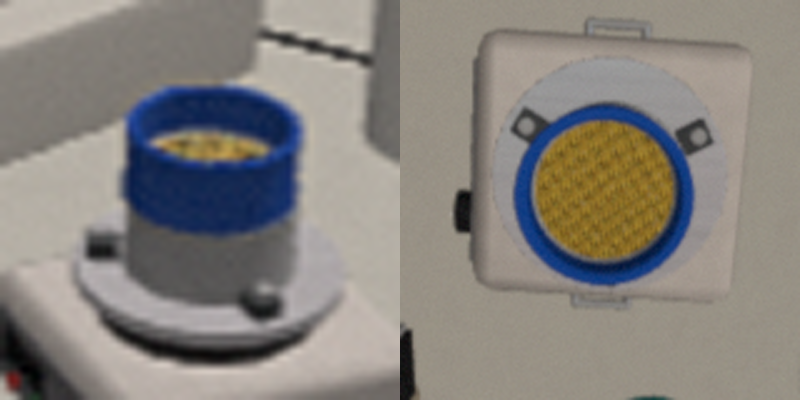

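Blue is home: the silhouettes in all three views fit an origin at z=0.086, and the stack axis is about (0.630, 0.3245). Next is yellow.

>>> {"op": "apply_moves", "data": {"commands": [[0, 0, 0, -0.035, -0.035, 0, 100], [0, 0, 0, -0.07, -0.07, 0, 100], [0, 0, 0, -0.105, -0.105, 0, 100], [0, 0, 0, -0.13, -0.135, 0, 100], [0, 0, 0, -0.149, -0.159, -0.02, 100]]}}

```text
time: 10.1
tool_pos: [0.4802, 0.1346, 0.1839]
ee_rot: [3.136, -0.001, 1.453]
wrist_force: [-0.2, 0.1, 0.4]
width: 0.0936
finger_force: 0.0
```

>>> {"op": "apply_moves", "data": {"commands": [[0, 0, 0, 0, 0, -0.03, 100], [0, 0, 0, 0, 0, -0.05, 100], [0, 0, 0, 0, 0, -0.05, 100], [0, 0, 0, 0, 0, -0.05, 100], [0, 0, 0, 0, 0, -0.05, 100]]}}

```text
time: 10.6
tool_pos: [0.4812, 0.1358, 0.1329]
ee_rot: [3.139, -0.001, 1.453]
wrist_force: [0.3, 0.3, -0.2]
width: 0.0942
finger_force: 0.0
```

```bash
python3 - <<'E'
from h import *
o=get_obs(); print({k:np.round(o[k],4) for k in("tool_pos","ee_rot","width")})
s=snapshot("wrist"); save(s,"w7")
print(sieve(s,"sieve_medium",(.48,.135)))
E
```

```text
{'tool_pos': array([0.4812, 0.1358, 0.1329]), 'ee_rot': array([ 3.1394e+00, -6.0000e-04,  1.4533e+00]), 'width': np.float64(0.0942)}
(array([0.48165756, 0.13628602]), 0.9618407064220322)
```

View pics/w7.png

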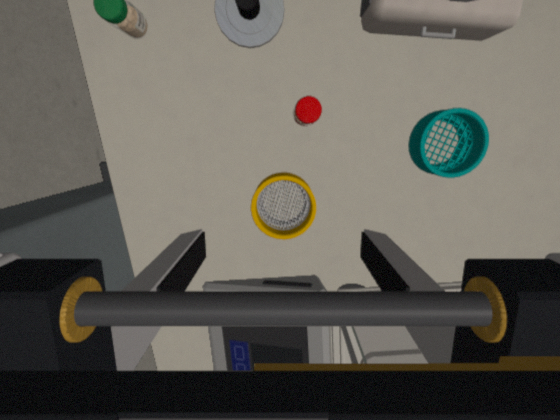

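Yellow is centred at (283,205) between the fingers. The balance edge, at row 280, is clear of the fingers.

>>> {"op": "apply_moves", "data": {"commands": [[0, 0, 0, 0, 0, -0.04, 100], [0, 0, 0, 0, 0, -0.08, 100], [0, 0, 0, 0, 0, -0.105, 100], [0, 0, 0, 0, 0.001, -0.12, 100], [0, 0, 0, 0, 0.001, -0.12, 0]]}}

```text
time: 11.15
tool_pos: [0.479, 0.1364, 0.0099]
ee_rot: [-3.138, 0.001, 1.453]
wrist_force: [0.0, 0.7, 0.5]
width: 0.0891
finger_force: 0.0
```

>>> {"op": "apply_moves", "data": {"commands": [[0, 0, 0, 0, 0, 0, 0], [0, 0, 0, 0, 0, 0, 0], [0, 0, 0, 0, 0, 0, 0], [0, 0, 0, 0, 0, 0.01, 0], [0, 0, 0, 0, 0, 0.04, 0]]}}

```text
time: 11.65
tool_pos: [0.4777, 0.1359, 0.0498]
ee_rot: [-3.135, 0.002, 1.453]
wrist_force: [0.5, -0.9, -1.8]
width: 0.0597
finger_force: 30.0
```

>>> {"op": "apply_moves", "data": {"commands": [[0, 0, 0, 0, 0, 0.045, 0], [0, 0, 0, 0, 0, 0.09, 0], [0, 0, 0, 0, 0, 0.13, 0], [0, 0, 0, 0, 0, 0.148, 0], [0, 0, 0, 0, 0, 0.148, 0]]}}

```text
time: 12.15
tool_pos: [0.4823, 0.1368, 0.2047]
ee_rot: [3.132, -0.003, 1.453]
wrist_force: [-0.4, -0.5, -1.3]
width: 0.0601
finger_force: 30.0
```

>>> {"op": "apply_moves", "data": {"commands": [[0, 0, 0, 0.03, 0.037, 0, 0], [0, 0, 0, 0.06, 0.075, 0, 0], [0, 0, 0, 0.09, 0.112, 0, 0], [0, 0, 0, 0.12, 0.15, 0, 0], [0, 0, 0, 0.149, 0.188, 0, 0]]}}

```text
time: 12.65
tool_pos: [0.6295, 0.3255, 0.1972]
ee_rot: [-3.139, 0.002, 1.453]
wrist_force: [1.4, -0.3, 0.1]
width: 0.0601
finger_force: 30.0
```

>>> {"op": "apply_moves", "data": {"commands": [[0, 0, 0, 0, 0, -0.03, 0], [0, 0, 0, 0, 0, -0.055, 0], [0, 0, 0, 0, 0, -0.062, 0], [0, 0, 0, 0, 0, -0.062, 0], [0, 0, 0, 0, 0, -0.062, 0]]}}

```text
time: 13.15
tool_pos: [0.6293, 0.3242, 0.1386]
ee_rot: [3.141, -0.001, 1.452]
wrist_force: [0.0, 1.1, -1.1]
width: 0.0603
finger_force: 30.0
```

>>> {"op": "apply_moves", "data": {"commands": [[0, 0, 0, 0, 0, -0.004, 0], [0, 0, 0, 0, 0, -0.008, 0], [0, 0, 0, 0, 0, -0.012, 0], [0, 0, 0, 0, 0, -0.012, 0], [0, 0, 0, 0, 0, -0.012, 0]]}}

```text
time: 13.65
tool_pos: [0.6297, 0.3245, 0.1284]
ee_rot: [3.139, -0.002, 1.453]
wrist_force: [-1.6, -1.3, 5.2]
width: 0.06
finger_force: 30.0
```

>>> {"op": "apply_moves", "data": {"commands": [[0, 0, 0, 0, 0, 0.002, 0], [0, 0, 0, 0, 0, 0.002, 100], [0, 0, 0, 0, 0, 0.002, 100], [0, 0, 0, 0, 0, 0.002, 100], [0, 0, 0, 0, 0, 0.002, 100]]}}

```text
time: 14.15
tool_pos: [0.6292, 0.3243, 0.1271]
ee_rot: [-3.141, 0.0, 1.453]
wrist_force: [-0.0, -0.0, 0.1]
width: 0.0887
finger_force: 0.0
```

>>> {"op": "apply_moves", "data": {"commands": [[0, 0, 0, 0, 0, 0.03, 100], [0, 0, 0, 0, 0, 0.065, 100], [0, 0, 0, 0, -0.03, 0.09, 100], [0, 0, 0, 0, -0.03, 0.09, 100], [0, 0, 0, 0, -0.03, 0.09, 100]]}}

```text
time: 14.65
tool_pos: [0.6296, 0.2943, 0.2182]
ee_rot: [3.14, -0.001, 1.452]
wrist_force: [0.5, -0.0, -0.5]
width: 0.0941
finger_force: 0.0
```

```bash
python3 - <<'E'
from h import *
o=get_obs(); t=o["tool_pos"]; print(np.round(t,4),o["wrist_force"])
a=snapshot("side");w=snapshot("wrist");b=snapshot("scene")
for n,s,m in(("side",a,120),("wrist",w,120),("scene",b,80)):
  for z in(.112,.117): print(n,z,sieve(s,"sieve_medium",(.63,.324),(z+.01,z+.036),m))
crop=np.hstack([cv2.resize(x["pixels"][r:r+h,c:c+h],(400,400),interpolation=cv2.INTER_CUBIC) for x,r,c,h in((a,160,285,60),(w,100,200,160))])
cv2.imwrite("pics/c8.png",crop[:,:,::-1])
E
```

```text
[0.6296 0.2943 0.2182] [ 0.54004099 -0.03176532 -0.53934015]
side 0.112 (array([0.62798502, 0.32357807]), 0.90109680063288)
side 0.117 (array([0.62175203, 0.31619404]), 0.8830434681591954)
wrist 0.112 (array([0.63000796, 0.32461818]), 0.9772458446027865)
wrist 0.117 (array([0.63014559, 0.32533881]), 0.9389484481569403)
scene 0.112 (array([0.62830499, 0.32191601]), 0.8959840233732282)
scene 0.117 (array([0.62349374, 0.31699567]), 0.879334191113852)
```

View pics/c8.png

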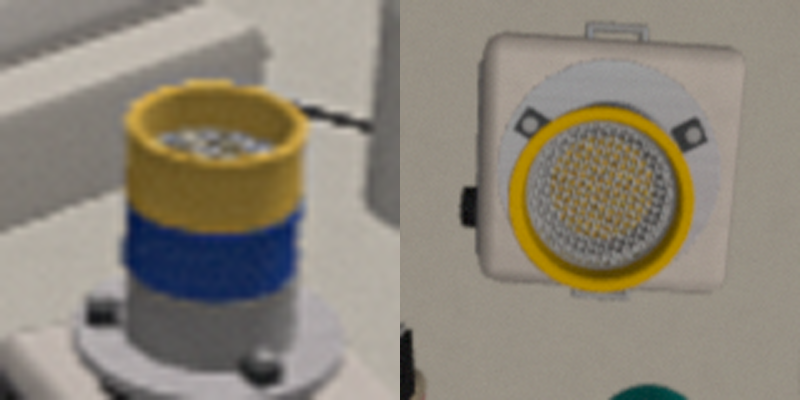

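Yellow is seated level and concentric. Next is red.

>>> {"op": "apply_moves", "data": {"commands": [[0, 0, 0, -0.04, 0.02, 0, 100], [0, 0, 0, -0.08, 0.04, 0, 100], [0, 0, 0, -0.12, 0.06, 0, 100], [0, 0, 0, -0.16, 0.08, 0, 100], [0, 0, 0, -0.206, 0.098, 0, 100]]}}

```text
time: 15.3
tool_pos: [0.421, 0.3932, 0.2152]
ee_rot: [-3.139, 0.002, 1.453]
wrist_force: [-0.4, 1.4, 0.2]
width: 0.0942
finger_force: 0.0
```

>>> {"op": "apply_moves", "data": {"commands": [[0, 0, 0, 0, 0, -0.04, 100], [0, 0, 0, 0, 0, -0.08, 100], [0, 0, 0, 0, 0, -0.082, 100], [0, 0, 0, 0, 0, -0.082, 100], [0, 0, 0, 0, 0, -0.082, 100]]}}

```text
time: 15.8
tool_pos: [0.4243, 0.3932, 0.1373]
ee_rot: [3.14, -0.002, 1.453]
wrist_force: [-0.2, 0.9, 0.7]
width: 0.0939
finger_force: 0.0
```

```bash
python3 - <<'E'
from h import *
o=get_obs(); print({k:np.round(o[k],4) for k in("tool_pos","ee_rot","width")})
s=snapshot("wrist"); save(s,"w9")
print(sieve(s,"sieve_coarse",(.423,.392)))
print([(np.round(atz(s,d["pixel"],0),3),d["score"]) for n in("vial_green","cover") for d in place_of("wrist",n)])
E
```

```text
{'tool_pos': array([0.4243, 0.3932, 0.1373]), 'ee_rot': array([ 3.1396e+00, -2.0000e-03,  1.4527e+00]), 'width': np.float64(0.0939)}
(array([0.42419498, 0.39253646]), 0.9558707374537763)
[(array([0.475, 0.31 , 0.   ]), 0.94)]
```

View pics/w9.png

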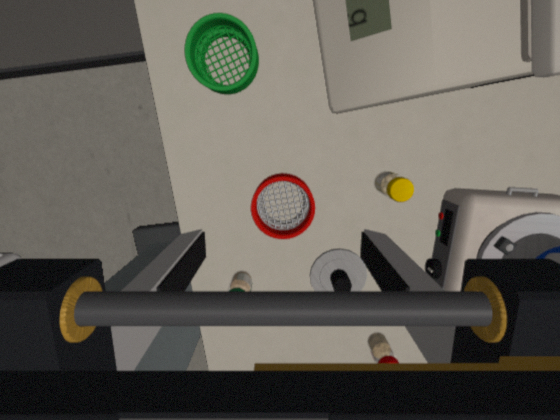

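Red is centred at (283,205). The yellow vial at (400,188) is clear of the finger path.

>>> {"op": "apply_moves", "data": {"commands": [[0, 0, 0, 0, 0, -0.04, 100], [0, 0, 0, 0, 0, -0.08, 100], [0, 0, 0, 0, 0, -0.108, 100], [0, 0, 0, 0, 0, -0.123, 100], [0, 0, 0, 0, 0, -0.123, 0]]}}

```text
time: 16.45
tool_pos: [0.4225, 0.3916, 0.011]
ee_rot: [-3.139, 0.002, 1.452]
wrist_force: [0.3, -0.8, 0.8]
width: 0.0889
finger_force: 0.0
```

>>> {"op": "apply_moves", "data": {"commands": [[0, 0, 0, 0, 0, 0, 0], [0, 0, 0, 0, 0, 0, 0], [0, 0, 0, 0, 0, 0, 0], [0, 0, 0, 0, 0, 0.01, 0], [0, 0, 0, 0, 0, 0.04, 0]]}}

```text
time: 16.95
tool_pos: [0.4212, 0.3908, 0.0504]
ee_rot: [-3.137, 0.005, 1.453]
wrist_force: [-0.5, -0.3, -1.0]
width: 0.0601
finger_force: 30.0
```

>>> {"op": "apply_moves", "data": {"commands": [[0, 0, 0, 0, 0, 0.045, 0], [0, 0, 0, 0, 0, 0.09, 0], [0, 0, 0, 0, 0, 0.13, 0], [0, 0, 0, 0, 0, 0.168, 0], [0, 0, 0, 0, 0, 0.168, 0]]}}

```text
time: 17.45
tool_pos: [0.4256, 0.3943, 0.2295]
ee_rot: [3.131, -0.011, 1.453]
wrist_force: [-0.1, 0.3, 0.7]
width: 0.0601
finger_force: 30.0
```

>>> {"op": "apply_moves", "data": {"commands": [[0, 0, 0, 0.041, -0.014, 0, 0], [0, 0, 0, 0.082, -0.028, 0, 0], [0, 0, 0, 0.123, -0.042, 0, 0], [0, 0, 0, 0.165, -0.055, 0, 0], [0, 0, 0, 0.206, -0.068, 0, 0]]}}

```text
time: 17.95
tool_pos: [0.6303, 0.3235, 0.2196]
ee_rot: [-3.14, 0.001, 1.453]
wrist_force: [-0.1, 1.3, -0.2]
width: 0.0598
finger_force: 30.0
```

>>> {"op": "apply_moves", "data": {"commands": [[0, 0, 0, 0, 0, -0.03, 0], [0, 0, 0, 0, 0, -0.05, 0], [0, 0, 0, 0, 0, -0.056, 0], [0, 0, 0, 0, 0, -0.056, 0], [0, 0, 0, 0, 0, -0.056, 0]]}}

```text
time: 18.45
tool_pos: [0.6293, 0.3248, 0.1658]
ee_rot: [3.14, -0.001, 1.453]
wrist_force: [0.2, 0.8, -0.5]
width: 0.0598
finger_force: 30.0
```

>>> {"op": "apply_moves", "data": {"commands": [[0, 0, 0, 0, 0, -0.004, 0], [0, 0, 0, 0, 0, -0.008, 0], [0, 0, 0, 0, 0, -0.011, 0], [0, 0, 0, 0, 0, -0.011, 0], [0, 0, 0, 0, 0, -0.011, 0]]}}

```text
time: 18.95
tool_pos: [0.6294, 0.3248, 0.1558]
ee_rot: [3.139, -0.002, 1.453]
wrist_force: [-1.1, -0.6, 6.1]
width: 0.0603
finger_force: 30.0
```

Same signature as the two before, so I'll release.

>>> {"op": "apply_moves", "data": {"commands": [[0, 0, 0, 0, 0, 0.002, 0], [0, 0, 0, 0, 0, 0.002, 100], [0, 0, 0, 0, 0, 0.002, 100], [0, 0, 0, 0, 0, 0.002, 100], [0, 0, 0, 0, 0, 0.002, 100]]}}

```text
time: 19.45
tool_pos: [0.6292, 0.3243, 0.155]
ee_rot: [-3.141, 0.0, 1.453]
wrist_force: [0.4, 0.3, 0.3]
width: 0.089
finger_force: 0.0
```

>>> {"op": "apply_moves", "data": {"commands": [[0, 0, 0, 0, 0, 0.03, 100], [0, 0, 0, 0, 0, 0.065, 100], [0, 0, 0, 0, -0.03, 0.09, 100], [0, 0, 0, 0, -0.03, 0.09, 100], [0, 0, 0, 0, -0.03, 0.09, 100]]}}

```text
time: 19.95
tool_pos: [0.6296, 0.2943, 0.2462]
ee_rot: [3.14, -0.001, 1.452]
wrist_force: [-0.6, 0.3, -1.1]
width: 0.0938
finger_force: 0.0
```

```bash
python3 - <<'E'
from h import *
o=get_obs(); t=o["tool_pos"]; print(np.round(t,4),o["wrist_force"])
a=snapshot("side");w=snapshot("wrist");b=snapshot("scene")
for n,s,m in(("side",a,120),("wrist",w,120),("scene",b,80)):
  for z in(.138,.143): print(n,z,sieve(s,"sieve_coarse",(.63,.324),(z+.01,z+.036),m))
crop=np.hstack([cv2.resize(x["pixels"][r:r+h,c:c+h],(400,400),interpolation=cv2.INTER_CUBIC) for x,r,c,h in((a,155,285,60),(w,100,200,160))])
cv2.imwrite("pics/c10.png",crop[:,:,::-1])
E
```

```text
[0.6296 0.2943 0.2462] [-0.63890349  0.25902281 -1.07284895]
side 0.138 (array([0.62748791, 0.32328851]), 0.8991396817343408)
side 0.143 (array([0.62091587, 0.3154997 ]), 0.8801355199583595)
wrist 0.138 (array([0.62975152, 0.32498957]), 0.9732426848666766)
wrist 0.143 (array([0.62989455, 0.32569675]), 0.9353877583452332)
scene 0.138 (array([0.62815168, 0.32226568]), 0.9076923183590719)
scene 0.143 (array([0.62309666, 0.31709115]), 0.8899690780709754)
```

View pics/c10.png

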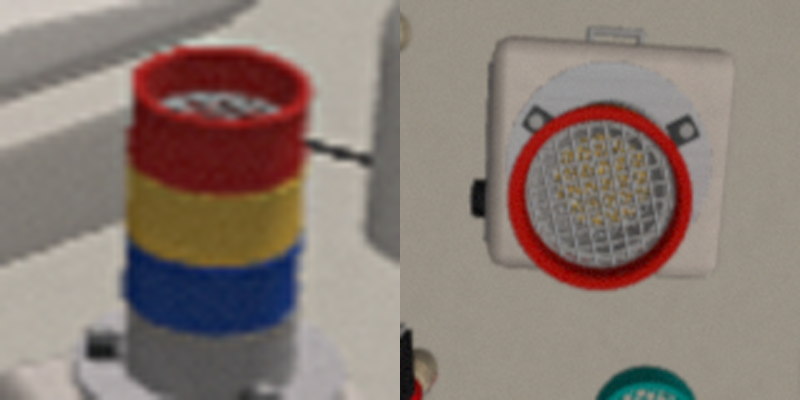

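All three sieves are seated. Now the cover.

>>> {"op": "apply_moves", "data": {"commands": [[0, 0, 0, -0.045, 0.005, 0, 100], [0, 0, 0, -0.09, 0.01, 0, 100], [0, 0, 0, -0.13, 0.016, 0, 100], [0, 0, 0, -0.157, 0.016, -0.03, 100], [0, 0, 0, -0.157, 0.016, -0.07, 100]]}}

```text
time: 20.6
tool_pos: [0.4699, 0.3123, 0.1769]
ee_rot: [3.138, -0.003, 1.457]
wrist_force: [0.9, -0.1, -0.7]
width: 0.0941
finger_force: 0.0
```

>>> {"op": "apply_moves", "data": {"commands": [[0, 0, 0, 0, 0, -0.03, 100], [0, 0, 0, 0, 0, -0.04, 100], [0, 0, 0, 0, 0, -0.04, 100], [0, 0, 0, 0, 0, -0.04, 100], [0, 0, 0, 0, 0, -0.04, 100]]}}

```text
time: 21.1
tool_pos: [0.4736, 0.3111, 0.1376]
ee_rot: [3.139, -0.002, 1.453]
wrist_force: [0.4, -0.1, -0.2]
width: 0.0942
finger_force: 0.0
```

```bash
python3 - <<'E'
from h import *
o=get_obs(); t=o["tool_pos"]; print({k:np.round(o[k],4) for k in("tool_pos","ee_rot","width")})
s=snapshot("wrist"); save(s,"w11")
print([(np.round(atz(s,d["pixel"],0),4),d["score"]) for d in place_of("wrist","cover")])
m=masks_of("wrist","cover")
for d in m[:1]:
    ys,xs=np.nonzero(d["mask"]); print(d["score"],d["extent"],fit(s,np.c_[xs,ys],t[:2],(.01,.015)))
g=cv2.cvtColor(np.ascontiguousarray(s["pixels"]),cv2.COLOR_RGB2GRAY); k=(g<45).astype(np.uint8); p=proj(s,(t[0],t[1],.038))
n,L,st,C=cv2.connectedComponentsWithStats(k)
for i in range(1,n):
    if np.linalg.norm(C[i]-p)<40 and st[i,4]>50:
        ys,xs=np.nonzero(L==i); print(st[i],fit(s,np.c_[xs,ys],t[:2],(.015,.038),.0095))
E
```

```text
{'tool_pos': array([0.4736, 0.3111, 0.1376]), 'ee_rot': array([ 3.1385e+00, -2.1000e-03,  1.4527e+00]), 'width': np.float64(0.0942)}
[(array([0.4736, 0.3108, 0.    ]), 0.72)]
0.69 [252.4, 172.1, 314.1, 236.3] (array([0.47245189, 0.30874184]), 0.9587479230546393)
[273 198  19  22 334] (array([0.47275269, 0.30848976]), 0.7599353661346705)
```

View pics/w11.png

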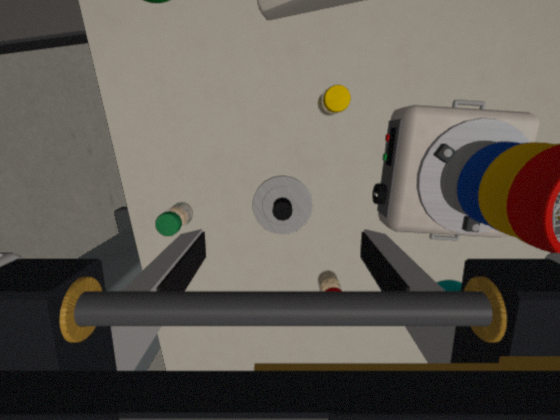

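The cover's disc is at (282,204), with its fit at (0.4725, 0.3088). I grip the knob with the fingertips just above the disc.

>>> {"op": "apply_moves", "data": {"commands": [[0, 0, 0, 0, -0.0015, -0.04, 60], [0, 0, 0, 0, -0.0015, -0.08, 50], [0, 0, 0, 0, -0.0015, -0.105, 50], [0, 0, 0, 0, -0.0015, -0.116, 50], [0, 0, 0, 0, -0.0015, -0.116, 50]]}}

```text
time: 21.75
tool_pos: [0.4715, 0.3084, 0.0183]
ee_rot: [-3.139, 0.002, 1.453]
wrist_force: [-0.1, -0.3, 0.1]
width: 0.0577
finger_force: 0.0
```

>>> {"op": "apply_moves", "data": {"commands": [[0, 0, 0, 0, 0, 0, 0], [0, 0, 0, 0, 0, 0, 0], [0, 0, 0, 0, 0, 0, 0], [0, 0, 0, 0, 0, 0, 0], [0, 0, 0, 0, 0, 0, 0]]}}

```text
time: 22.25
tool_pos: [0.4727, 0.3091, 0.0202]
ee_rot: [3.14, -0.001, 1.453]
wrist_force: [0.1, 0.2, 3.5]
width: 0.0182
finger_force: 30.0
```

>>> {"op": "apply_moves", "data": {"commands": [[0, 0, 0, 0, 0, 0.03, 0], [0, 0, 0, 0, 0, 0.08, 0], [0, 0, 0, 0, 0, 0.13, 0], [0, 0, 0, 0, 0, 0.18, 0], [0, 0, 0, 0, 0, 0.221, 0]]}}

```text
time: 22.75
tool_pos: [0.4724, 0.309, 0.2439]
ee_rot: [3.139, -0.002, 1.453]
wrist_force: [0.6, 0.9, -1.2]
width: 0.0182
finger_force: 30.0
```

>>> {"op": "apply_moves", "data": {"commands": [[0, 0, 0, 0, 0, 0, 0], [0, 0, 0, 0.04, 0.004, 0, 0], [0, 0, 0, 0.08, 0.008, 0, 0], [0, 0, 0, 0.12, 0.012, 0, 0], [0, 0, 0, 0.157, 0.0155, 0, 0]]}}

```text
time: 23.25
tool_pos: [0.6303, 0.3243, 0.2386]
ee_rot: [-3.14, 0.001, 1.453]
wrist_force: [-0.3, 0.7, -0.4]
width: 0.0182
finger_force: 30.0
```

>>> {"op": "apply_moves", "data": {"commands": [[0, 0, 0, 0, 0, -0.02, 0], [0, 0, 0, 0, 0, -0.04, 0], [0, 0, 0, 0, 0, -0.04, 0], [0, 0, 0, 0, 0, -0.04, 0], [0, 0, 0, 0, 0, -0.04, 0]]}}

```text
time: 23.75
tool_pos: [0.6294, 0.3246, 0.202]
ee_rot: [3.14, -0.001, 1.453]
wrist_force: [-0.4, 0.5, -0.5]
width: 0.0186
finger_force: 30.0
```

```bash
python3 - <<'E'
from h import *
o=get_obs(); t=o["tool_pos"]; print(np.round(t,4),o["wrist_force"],o["width"])
a=snapshot("side");w=snapshot("wrist")
crop=np.hstack([cv2.resize(x["pixels"][r:r+h,c:c+h],(400,400),interpolation=cv2.INTER_CUBIC) for x,r,c,h in((a,135,275,80),(w,130,200,160))])
cv2.imwrite("pics/c12.png",crop[:,:,::-1])
E
```

```text
[0.6294 0.3246 0.202 ] [-0.35246004  0.50493898 -0.50401494] 0.01862303004894084
```

View pics/c12.png

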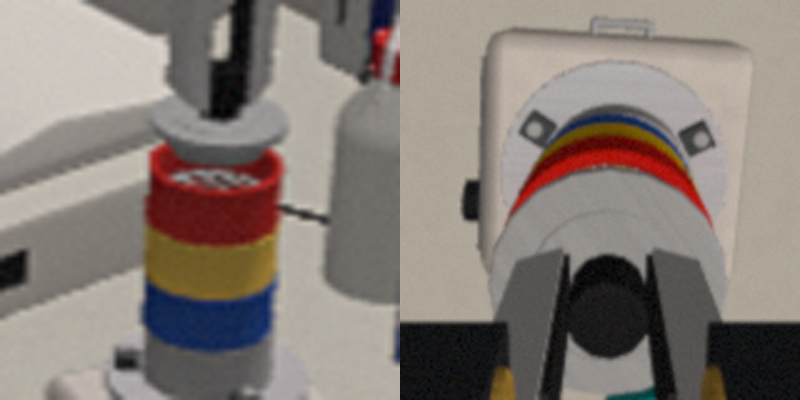

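The cover is level and concentric above the stack. I'll lower it.

>>> {"op": "apply_moves", "data": {"commands": [[0, 0, 0, 0, 0, -0.005, 0], [0, 0, 0, 0, 0, -0.01, 0], [0, 0, 0, 0, 0, -0.014, 0], [0, 0, 0, 0, 0, -0.014, 0], [0, 0, 0, 0, 0, -0.014, 0]]}}

```text
time: 24.35
tool_pos: [0.6291, 0.3243, 0.186]
ee_rot: [-3.141, 0.0, 1.453]
wrist_force: [1.1, -0.1, -1.0]
width: 0.0182
finger_force: 30.0
```

>>> {"op": "apply_moves", "data": {"commands": [[0, 0, 0, 0, 0, -0.001, 0], [0, 0, 0, 0, 0, -0.001, 50], [0, 0, 0, 0, 0, -0.001, 50], [0, 0, 0, 0, 0, -0.001, 50], [0, 0, 0, 0, 0, -0.001, 50]]}}

```text
time: 24.85
tool_pos: [0.6293, 0.3244, 0.1858]
ee_rot: [3.141, -0.0, 1.453]
wrist_force: [0.4, -0.6, -0.1]
width: 0.046
finger_force: 0.0
```

>>> {"op": "apply_moves", "data": {"commands": [[0, 0, 0, 0, 0, 0.03, 50], [0, 0, 0, 0, 0, 0.06, 50], [0, 0, 0, 0, -0.02, 0.08, 50], [0, 0, 0, -0.04, -0.04, 0.08, 50], [0, 0, 0, -0.06, -0.06, 0.08, 50]]}}

```text
time: 25.35
tool_pos: [0.5681, 0.2641, 0.266]
ee_rot: [3.141, -0.0, 1.454]
wrist_force: [0.1, -0.7, 0.4]
width: 0.0471
finger_force: 0.0
```

```bash
python3 - <<'E'
from h import *
o=get_obs(); t=o["tool_pos"]; print(np.round(t,4),o["wrist_force"],o["width"])
a=snapshot("side");w=snapshot("wrist")
print([np.round(d["pixel"],1) for d in place_of("side","cover")],proj(a,(.6295,.3245,.164)))
crop=np.hstack([cv2.resize(x["pixels"][r:r+h,c:c+h],(400,400),interpolation=cv2.INTER_CUBIC) for x,r,c,h in((a,135,275,80),(w,20,250,160))])
cv2.imwrite("pics/c13.png",crop[:,:,::-1])
E
```

```text
[0.5681 0.2641 0.266 ] [ 0.14604128 -0.7465148   0.40818169] 0.04708308750385205
[array([317.6, 173. ])] [317.75509001 170.73196157]
```

View pics/c13.png

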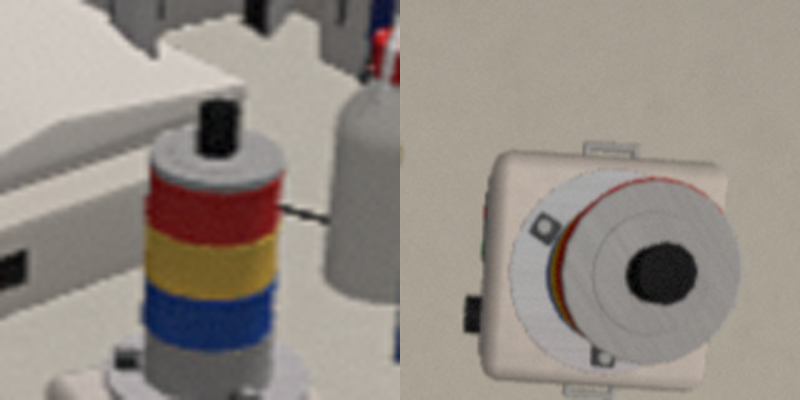

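The cover sits flush and level on the red sieve with no gap, so I'm handing in.

```bash
python3 -c "
from bench import *
print(close_job())"
```

```text
the job is handed in; nothing more can be done
None
```

The stack is built on the receiver pan in order (fine, medium, coarse, cover), each piece looking level and fully home in the camera checks, the vials untouched, and the job handed in at about 25 s of the 96 s allowed; no verdict came back.

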